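Make up two gift sets

TASK

Make up two gift sets from the stock in the middle of the table. The candle set is the candle tin and the shorter of the two corked jars, each standing in its own recess in the wooden gift case: lift the case's window lid, put them in, and close the lid fully again. The bath set is the taller corked jar and the boxed soap, each standing upright in its own recess in the open light-wood gift tray; leave the small brown bottle and the ribbon spool where they are.

Things in the scene. Friction and masses are not known exactly. Their poses are not given: they have to be found in the camera images.
- case: Lidded wooden gift case, 160 (x) x 190 (y) mm, fixed, left or right, yaw within 0.17 rad. Origin: centre of underside; x to the hinged back, y left, z up. Base rim 24 mm high; white pad, top z 18, two round recesses, floor z 6: diameter 78 at (-10, +45) for the tin, 64 at (-10, -47) for the shorter jar. Closed height 78; clear height under the lid up to z 72: the taller jar does not fit.
- lid (a joint): Window lid of the case, rad. 0 closed (as at the start), grows as its front swings up and back; 1.57 upright, stop at 1.8. Hinge axis: along the case's y, at case x = +80 mm, z = 24.5 mm. Lid 0.25 kg on a friction hinge (0.08 N m): beyond about 1.65 it falls open to the stop, below about 0.75 it sinks shut by itself. Lifting takes about 2 N at the pull; open, it leans back.
- lid_pull (a point): Centre of the brass pull bar on the lid's front: bar along the case's y, 36 mm long, 12 mm thick, 28 mm in front of the lid's face, on two stems. Pinch its two flat ends from above (fingers closing along y); it turns between the fingers as the lid swings. From the hinge axis: 188 mm forward, 27 mm up when closed (51 mm above the table). Axes as the case's, turning with the lid.
- tray: Open light-wood gift tray, no lid, 160 (x) x 190 (y) x 24 mm high, fixed, on the other side from the case, yaw within 0.17 rad. Origin: centre of underside; x away from the robot, y left, z up. White pad, top z 18, two recesses, floor z 6 mm: round, diameter 64, at (0, +45) for the taller jar; oblong, 38 (x) by 72 (y), at (0, -45) for the soap.
- candle_tin: Low round white travel candle tin with a printed lid, diameter 65 mm, 35 mm high. Origin: centre of its underside; z up. Grip it across the diameter.
- short_jar: The shorter of the two round corked glass jars of bath salt: 60 mm high with its cork, glass 51 mm in diameter up to 53 mm. Origin: centre of its underside (within 1 mm); z up.
- tall_jar: The taller of the two round corked glass jars of bath salt: 74 mm high with its cork, glass 51 mm in diameter up to 65 mm. Origin: centre of its underside (within 1 mm); z up.
- soap_pack: Boxed soap bar standing on end: 24 mm thick (its x), 55 mm wide (its y), 85 mm high. Origin: centre of its underside; z up. Yaw at the start within 0.5 rad. Grip it across the thickness.
- oil_bottle: Small dark brown bottle with a white ribbed cap, diameter 29 mm, 62 mm high, standing among the stock; belongs to neither set. Origin: centre of its underside.
- spool: Small spool of ribbon lying flat, diameter 68 mm, 15 mm high, among the stock; belongs to neither set. Origin: centre of its underside.
Things that resemble listed ones, but are neither listed nor needed, are in the scene too. What is shaped like the candle_tin but pink is not meant.

How it is judged:
By the outcome, as a careful person would: the job done as asked, in the order asked, and still so for the second after the job is handed in, with the robot touching nothing.
It also fails if it takes over 144 s, if anything falls off the work surface, if the arm or the gripper's body presses on something with over 40 N, if the wrist force passes 120 N, or if a joint passes its speed limit or range.

ROBOT

A 7-joint arm with a two-finger parallel gripper is mounted at the origin on a cart in front of the work surface, level with it; the furniture and walls round the work are solid. World frame = base frame: x ahead of the robot, y to its left, z up, the work surface at z = 0. Lengths are in m, angles in rad, forces in N, time in s.
With the tool pointing down it reaches from about 0.425 to 0.925 m from the base axis. Payload 6.8 kg.
Tool frame: the origin (TCP) lies at the very end of the fingers, on their centre line; the grasp point (between the pads) lies 19 mm behind it; z points along the fingers, y is the line along which they close (so a half turn about z gives the same grasp; the last joint's range is limited). The gripper opens to 85 mm and grips with 20 to 120 N. Pads are 22 mm wide; open, the fingers measure 114 mm over their backs; the gripper's body (76 mm by 85 mm) begins 54 mm behind the grasp point. The pads swing forward as they close: fully open they stand 13 mm farther back than shut.
Start: joints at [1.144, 0.477, 0.022, 1.555, -0.011, 1.109, -0.083], TCP at [0.212, -0.641, 0.231] pointing down, gripper open.
Joint ranges: [-2.96, 2.96], [-0.34, 2.1], [-1.41, 1.46], [0.24, 2.44], [-1.37, 4.51], [0.17, 1.92], [-2.96, 2.96]. Speed limits (rad/s): [2.39, 2.39, 3.14, 3.14, 3.14, 3.14, 3.14].

INTERFACE

Orientations are given as a unit quaternion [w, x, y, z].
In Python, from station import bot gives the robot as it stands. The module is installed in compiled form; this text tells all that it offers.
- The arm moves only by the shell command python3 -m jog 'ROWS' [OPENING] [FORCE]. ROWS is JSON, a list of rows, each a list of 4 numbers: the shift along the tool's x, y, z in cm, then the turn about the tool's z in rad. In form: [[x, y, z, spin], ...]. A call has 1 to 20 rows; each row is the pose to reach, as a shift and turn from the pose commanded when the call began, along the tool's axes at that moment; what a row does not reach only later rows make up. A row lasts 1/12 s, in which the tool goes at most 41.7 mm and 7.16 degrees, less where a joint would pass 70% of its speed; a pose out of reach is approached as far as the arm can. A call with a gripper value outside its range is refused whole. OPENING is the closure, from -1 (fully open) to 1 (shut), set as the call begins (- or left out, the last holds). The fingers move at their own pace and stop on an object; FORCE is the grip in N (left out, the last holds). Time passes only in rows, so rows that repeat a pose let the fingers close. It gives the time, the measured TCP pose, the force, the opening and the grip force at its end, in the units of the state.
- bot.get_obs(): the state, without advancing time (a new reading comes with each control period).
- bot.read_camera(name): name is "side" or "top"; returns a dict with "pixels" (400x640x3 uint8, red, green, blue), "depth" (400x640 float32, m along the optical axis (not along the pixel's ray), 0 where there is no reading), "fovy" (degrees; the focal length in pixels is half the picture's height over the tangent of half this angle, whatever the lens; pixels are square), "cx", "cy" (the principal point, pixels), "pose" (4x4, takes a point from camera to world coordinates). Camera axes: x right, y down, z forward; pixel columns grow to the right and rows downward; lengths in m; the calibration is good to about 2 mm. A picture is of the moment at which its call begins.
- bot.hand_in(): hands the job in; it is judged then, once.
The state is a dict: "t": time; "q": joint angles; "joint_vel": joint speeds; "joint_torque": joint torques, N m; "eef_pos": TCP position; "tool_rot": TCP orientation; "contact_force": force on the tool from outside, world axes, zero at the start; "torque": the same for the moment, N m; "gripper_width": opening from 0.0 (shut) to 1.0 (fully open); "grasp_force": force on a finger pad.
Only numpy, scipy, OpenCV 4.12 (cv2) and the standard library are available. Lean on these libraries where they do the work, as an engineer would, in place of code of your own. Each camera call takes 0.05 s, during which the arm holds its last target. There are 200 camera calls.

## Working session

There is one attempt and no reset: what is moved stays moved. The work goes in short steps, Python scripts to look and compute and a shell command to move; the robot and the scene stay as the last step left them, time stands still between calls to the robot, and variables do not carry over. Pictures are saved under pics/ and viewed, at most 14 in all, crops included, and the job is handed in when it is done.

```bash
mkdir -p pics
python3 - <<'E'
from station import bot
import cv2,numpy as np
o=bot.get_obs();print({k:np.round(v,3).tolist() for k,v in o.items()})
for n in("side","top"):
    c=bot.read_camera(n);np.savez(f"{n}0.npz",**c)
    cv2.imwrite(f"pics/{n}0.png",c["pixels"][:,:,::-1]);print(n,c["fovy"],c["cx"],c["cy"],np.round(c["pose"],3).tolist(),(c["depth"]>0).mean())
E
```

```text
{'t': 0.0, 'q': [1.144, 0.478, 0.022, 1.556, -0.011, 1.109, -0.083], 'joint_vel': [0.0, -0.0, -0.002, -0.0, -0.001, 0.001, -0.001], 'joint_torque': [0.0, -59.647, 1.608, -28.12, 0.013, 0.009, -0.0], 'eef_pos': [0.211, -0.64, 0.23], 'tool_rot': [-0.001, 0.987, 0.159, -0.0], 'contact_force': [0.235, -0.033, 0.581], 'torque': [0.015, 0.012, -0.012], 'grasp_force': 0.0, 'gripper_width': 1.002}
side 48.41340169634575 318.9276960488028 197.20065995633033 [[-0.999, -0.018, 0.047, 0.42], [-0.048, 0.63, -0.775, 0.828], [-0.015, -0.777, -0.63, 0.736], [0.0, 0.0, 0.0, 1.0]] 0.99617578125
top 42.8939232517687 318.53851669257654 203.33929942554835 [[0.019, -0.997, 0.07, 0.368], [-1.0, -0.019, 0.003, -0.011], [-0.001, -0.07, -0.998, 1.606], [0.0, 0.0, 0.0, 1.0]] 0.99601953125
```

View pics/side0.png

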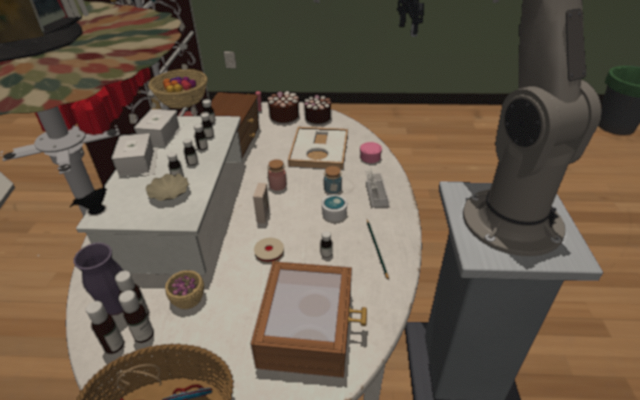

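View pics/top0.png

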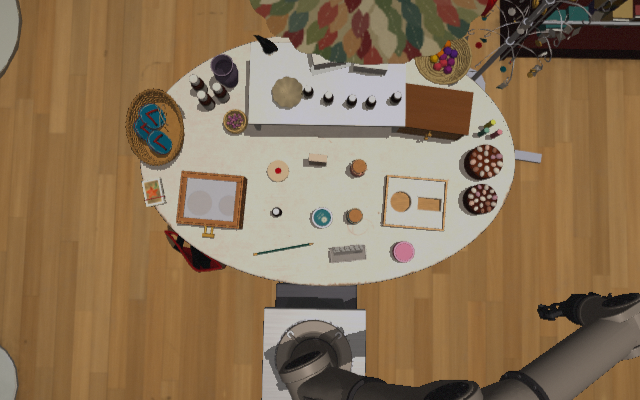

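The side view shows the case on the left (side 305,315; pull 357,316) and the tray at (320,148). In the top view:
- **Jars:** (358,168) pink and (354,216) blue.
- **Tins:** (321,217) white with a teal print, and (403,252) the pink decoy.
- **Others:** soap (317,159), bottle (277,212), spool (278,171), case (211,200), tray (415,203).

Next I measure them.

```bash
cat > h.py <<'E'
import numpy as np,cv2
def cloud(c):
    f=200/np.tan(np.radians(float(c["fovy"]))/2);d=c["depth"]
    v,u=np.mgrid[:400,:640]
    P=np.stack([(u-c["cx"])/f*d,(v-c["cy"])/f*d,d,np.ones_like(d)],-1)@np.array(c["pose"]).T
    P=P[...,:3];P[d<=0]=np.nan;return P
def pix(c,p):
    f=200/np.tan(np.radians(float(c["fovy"]))/2);q=np.linalg.inv(c["pose"])@np.r_[p,1]
    return q[0]/q[2]*f+c["cx"],q[1]/q[2]*f+c["cy"]
E
python3 - <<'E'
from h import *
T=dict(np.load("top0.npz"));S=dict(np.load("side0.npz"))
A,B=cloud(T),cloud(S)
tab=[P[(abs(P[...,0]-.45)<.05)&(abs(P[...,1])<.2)&(abs(P[...,2])<.01)][:,2] for P in(A,B)]
print("table z",[np.median(t) for t in tab])
g={"pinkjar":(358,168),"bluejar":(354,216),"tin":(321,217),"pinktin":(403,252),"soap":(317,159),"bottle":(277,212),"spool":(278,171)}
for k,(u,v) in g.items():
    p=A[v,u];out=[]
    for P in(A,B):
        m=(np.hypot(P[...,0]-p[0],P[...,1]-p[1])<.05)&(P[...,2]>.008)&(P[...,2]<.11)
        q=P[m];zt=np.percentile(q[:,2],97);t=q[q[:,2]>zt-.006]
        r=cv2.minAreaRect((t[:,:2]*1000).astype(np.float32))
        rb=cv2.minAreaRect((q[:,:2]*1000).astype(np.float32))
        out.append((np.round(zt,4),[np.round(x,1).tolist() for x in r],[np.round(x,1).tolist() for x in rb],len(t)))
    print(k);[print("   ",o) for o in out]
for k,(u,v),zl in(("case",(211,200),(.066,.09)),("tray",(415,203),(.019,.03))):
    p=A[v,u]
    for P in(A,B):
        m=(np.hypot(P[...,0]-p[0],P[...,1]-p[1])<.14)&(P[...,2]>zl[0])&(P[...,2]<zl[1])
        q=P[m];r=cv2.minAreaRect((q[:,:2]*1000).astype(np.float32));print(k,r,np.median(q[:,2]),len(q))
p=A[235,208];print("pull",p)
for P in(A,B):
    m=(abs(P[...,0]-p[0])<.02)&(abs(P[...,1]-p[1])<.035)&(P[...,2]>.035)&(P[...,2]<.07);q=P[m];print(cv2.minAreaRect((q[:,:2]*1000).astype(np.float32)),np.percentile(q[:,2],[5,50,95]),len(q))
w=[cv2.resize(T["pixels"][y:y+90,x:x+120],(480,360),interpolation=2) for x,y in((180+80,130),(180+80+60,150))]
s=cv2.resize(S["pixels"][130:270,230:420],(760,560),interpolation=2)
cv2.imwrite("pics/crop_side.png",s[:,:,::-1])
E
```

```text
table z [np.float64(0.0008083483169544214), np.float64(-0.001060600803458045)]
pinkjar
    (np.float64(0.0795), [[591.9, -127.9], [36.2, 37.5], 88.9], [[585.4, -122.3], [55.0, 77.0], 53.1], 87)
    (np.float64(0.0738), [[591.4, -124.8], [38.5, 38.9], 35.1], [[591.2, -121.0], [48.0, 48.9], 71.9], 123)
bluejar
    (np.float64(0.0668), [[443.2, -117.5], [34.8, 37.6], 82.2], [[441.8, -114.1], [88.3, 86.8], 84.6], 64)
    (np.float64(0.0603), [[441.6, -115.1], [36.6, 38.9], 2.2], [[442.1, -112.8], [45.7, 48.5], 58.5], 123)
tin
    (np.float64(0.0424), [[436.4, -18.5], [57.8, 62.1], 64.4], [[443.8, -15.2], [73.6, 85.9], 79.0], 157)
    (np.float64(0.0354), [[434.6, -14.6], [63.7, 63.8], 50.0], [[435.9, -14.4], [63.4, 64.4], 36.2], 365)
pinktin
    (np.float64(0.0411), [[334.2, -269.6], [61.5, 59.8], 16.3], [[333.1, -264.8], [64.1, 78.0], 20.9], 172)
    (np.float64(0.0352), [[335.1, -268.7], [64.0, 64.3], 49.0], [[335.6, -268.1], [65.7, 64.2], 49.9], 229)
soap
    (np.float64(0.0902), [[613.3, -2.4], [52.8, 23.1], 83.8], [[612.5, 1.6], [81.0, 77.4], 21.9], 88)
    (np.float64(0.0847), [[61
[... 648 characters left out ...]
1.3580017089844, 321.57330322265625), (193.8301544189453, 160.2713165283203), 86.16568756103516) 0.07592631065295119 7871
tray ((460.3145446777344, -305.641357421875), (191.06283569335938, 216.51898193359375), 86.12360382080078) 0.022193007757590033 1398
tray ((463.8154296875, -304.7287902832031), (197.1199493408203, 209.99880981445312), 87.31645202636719) 0.021736473454230798 372
pull [0.37508219 0.3260611  0.05884311]
((381.19482421875, 328.067626953125), (24.410852432250977, 34.876251220703125), 1.1028976440429688) [0.04996199 0.05613348 0.06197751] 67
((380.9804382324219, 330.0152282714844), (36.380462646484375, 25.90669059753418), 89.3116683959961) [0.04958122 0.05422621 0.05732486] 192
```

View pics/crop_side.png

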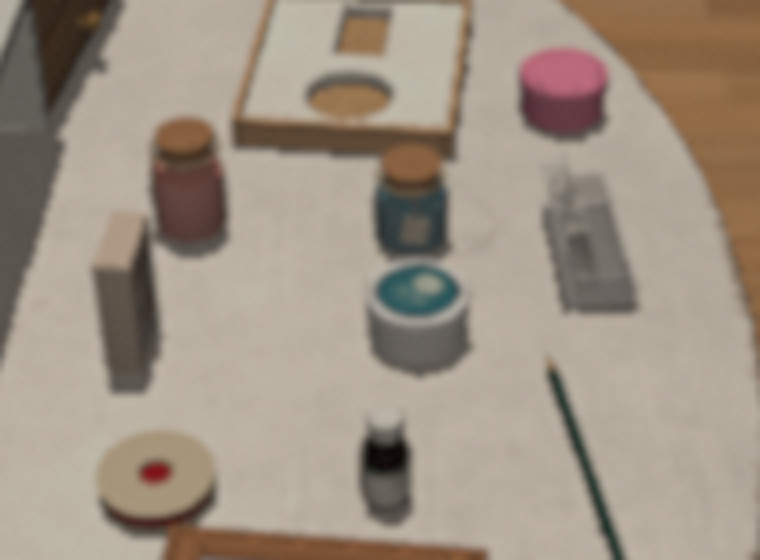

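The crop shows the white tin with the teal print (418,315) and the pink decoy (563,90). It also shows the short blue jar (410,200), the tall pink jar (188,185), the soap (128,300) and the tray (350,80). Both views agree with the listed heights. Now I refine the tray and write the delta helper.

```bash
cat >> h.py <<'E'
def row(*targets):
    """world x,y,z in mm, yaw of tool x in deg -> rows (tool-down), from measured pose"""
    from station import bot
    from scipy.spatial.transform import Rotation as R
    o=bot.get_obs();w,a,b,c=o["tool_rot"];M=R.from_quat([a,b,c,w]).as_matrix()
    ph=np.degrees(np.arctan2(M[1,0],M[0,0]));print("now",np.round(o["eef_pos"]*1000 if isinstance(o["eef_pos"],np.ndarray) else np.array(o["eef_pos"])*1000,1),"phi",round(ph,1),"q",np.round(o["q"],2),"tilt",np.round(M[:2,2],3),"t",o["t"])
    for x,y,z,f in targets:
        d=M.T@(np.array([x,y,z])/1000-o["eef_pos"])*100
        s=(ph-f+180)%360-180
        print("row",np.round(d,2),round(np.radians(s),3),"n>=",int(np.ceil(max(np.linalg.norm(d)/4.17,abs(s)/7.16))))
E
python3 - <<'E'
from h import *
T=dict(np.load("top0.npz"));S=dict(np.load("side0.npz"))
for n,c in(("top",T),("side",S)):
    P=cloud(c);hsv=cv2.cvtColor(c["pixels"],cv2.COLOR_RGB2HSV)
    near=(abs(P[...,0]-.485)<.13)&(abs(P[...,1]+.305)<.14)
    wood=near&(hsv[...,1]>70)&(P[...,2]<.035)
    nl,lab,st,ce=cv2.connectedComponentsWithStats(wood.astype(np.uint8))
    for i in range(1,nl):
        if st[i,4]>30:
            q=P[lab==i];r=cv2.minAreaRect((q[:,:2]*1000).astype(np.float32));print(n,"area",st[i,4],np.round(r[0],1),np.round(r[1],1),round(r[2],1),"z",np.round(np.median(q[:,2])*1000,1),"mean",np.round(q[:,:2].mean(0)*1000,1))
    u,v=(350,186) if n=="side" else (362,230);print("ring z",np.round(P[v-6:v+7:3,u-6:u+7:3,2]*1000).tolist())
    m=(P[...,0]>.62)&(P[...,0]<.9)&(abs(P[...,1])<.3);print("shelf zmax",np.nanpercentile(P[m][:,2],[50,90,99]))
row((550,-150,280,80),(480,150,280,130),(374,328,180,176))
E
```

```text
top area 442 [ 490.4 -307.9] [191.5 163.6] 86.1 z 24.2 mean [ 489.7 -301.1]
top area 316 [ 491.7 -263.1] [64.1 60. ] 89.6 z 7.2 mean [ 492.3 -263.4]
top area 272 [ 486.1 -354.5] [70.2 38.2] 85.9 z 6.6 mean [ 486.3 -354.1]
ring z [[4.0, -3.0, -0.0, 7.0, -1.0], [1.0, 5.0, -0.0, 4.0, -3.0], [1.0, 0.0, 2.0, 5.0, 2.0], [1.0, 5.0, -7.0, 6.0, -1.0], [-5.0, -2.0, -1.0, 1.0, 6.0]]
shelf zmax [0.14056095 0.3800795  0.3861571 ]
side area 713 [ 485.3 -324.1] [239.3 159.1] 85.7 z 14.8 mean [ 489.5 -260.4]
side area 104 [ 483.8 -362.6] [57.7 33.8] 85.7 z 4.5 mean [ 483.5 -363.8]
side area 43 [ 359.7 -266.6] [ 9.1 48. ] 0.0 z 30.9 mean [ 358.7 -258.7]
ring z [[1.0, -0.0, -3.0, -1.0, 0.0], [-3.0, 2.0, -1.0, 0.0, -2.0], [-1.0, 1.0, -2.0, -2.0, -3.0], [-3.0, -0.0, -3.0, 0.0, -1.0], [-0.0, 2.0, -2.0, -2.0, -1.0]]
shelf zmax [0.12990366 0.19098788 0.38045414]
now [ 211.4 -640.5  230.4] phi 18.3 q [ 1.14  0.48  0.02  1.56 -0.01  1.11 -0.08] tilt [-0.001  0.002] t 0.1
row [ 47.53 -35.97  -4.9 ] -1.077 n>= 15
row [ 50.28 -66.66  -4.85] -1.95 n>= 21
row [ 45.8  -86.86   5.18] -2.753 n>= 24
```

```bash
python3 -m jog '[[47.5,-36,-4.9,-1.08],[47.5,-36,-4.9,-1.08],[47.5,-36,-4.9,-1.08],[47.5,-36,-4.9,-1.08],[47.5,-36,-4.9,-1.08],[47.5,-36,-4.9,-1.08],[47.5,-36,-4.9,-1.08],[47.5,-36,-4.9,-1.08],[47.5,-36,-4.9,-1.08],[47.5,-36,-4.9,-1.08],[47.5,-36,-4.9,-1.08],[47.5,-36,-4.9,-1.08],[47.5,-36,-4.9,-1.08],[47.5,-36,-4.9,-1.08],[50.3,-66.7,-4.9,-1.95],[50.3,-66.7,-4.9,-1.95],[50.3,-66.7,-4.9,-1.95],[50.3,-66.7,-4.9,-1.95],[50.3,-66.7,-4.9,-1.95],[50.3,-66.7,-4.9,-1.95]]'; python3 -c "
from h import *
row((480,150,280,130),(374,328,160,176))"
```

```text
t: 1.77
eef_pos: [0.4923, 0.0846, 0.2799]
tool_rot: [0.0, 0.474, 0.881, -0.0]
contact_force: [0.6, -0.0, 0.3]
gripper_width: 1.0
grasp_force: 0.0
now [492.3  84.6 279.9] phi 123.5 q [ 0.33  0.21 -0.71  1.87  0.15  1.12  0.15] tilt [-0.    -0.001] t 1.7667
row [ 6.13  2.58 -0.01] -0.114 n>= 2
row [26.83  3.55 11.98] -0.917 n>= 8
```

```bash
python3 -m jog '[[26.8,3.6,12,-0.92],[26.8,3.6,12,-0.92],[26.8,3.6,12,-0.92],[26.8,3.6,12,-0.92],[26.8,3.6,12,-0.92],[26.8,3.6,12,-0.92],[26.8,3.6,12,-0.92],[26.8,3.6,12,-0.92],[26.8,3.6,12,-0.92],[26.8,3.6,12,-0.92]]' -0.5 40
python3 - <<'E'
from h import *
from station import bot
row((374,328.5,32,176))
S=bot.read_camera("side");cv2.imwrite("pics/s1.png",cv2.resize(S["pixels"][200:390,230:430],(800,760)[:1]+(600,) if 0 else (630,600),interpolation=2)[:,:,::-1])
E
```

```text
t: 2.6
eef_pos: [0.377, 0.3267, 0.1596]
tool_rot: [-0.0, 0.037, 0.999, -0.0]
contact_force: [1.5, -0.3, -1.0]
gripper_width: 0.747
grasp_force: 0.0
now [377.  326.7 159.6] phi 175.8 q [-0.08  0.42 -0.92  1.99  0.42  0.93  0.27] tilt [-0.001 -0.001] t 2.6
row [ 0.3   0.17 12.76] -0.004 n>= 4
```

View pics/s1.png

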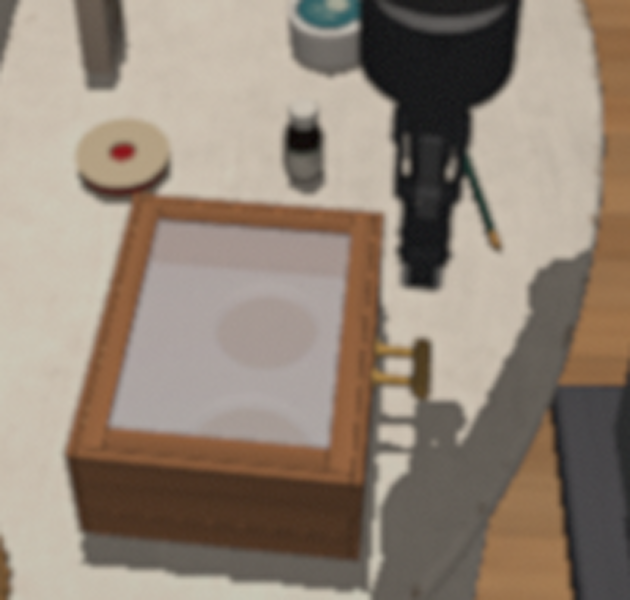

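The picture shows the gripper hanging above the brass pull (425,368), with the fingers lined up on its two ends.

```bash
python3 -m jog '[[0.3,0.2,6,0],[0.3,0.2,10,0],[0.3,0.2,12.8,0],[0.3,0.2,12.8,0],[0.3,0.2,12.8,0],[0.3,0.2,12.8,0],[0.3,0.2,12.8,0]]' ; python3 -m jog '[[0,0,0,0],[0,0,0,0],[0,0,0,0],[0,0,0,0],[0,0,0,0],[0,0,0,0],[0,0,0,0],[0,0,0,0]]' 1 60
python3 - <<'E'
from h import *
row((374,328.5,32,176))
R=190;a=.1427;yaw=np.radians(-3.9)
def p(th):
    x=80-R*np.cos(a+th);z=24.5+R*np.sin(a+th);return x,z
o=p(0)
for th in np.arange(.1,1.56,.1):
    x,z=p(th);print(round(th,2),"tool x(cm)",round(-(x-o[0])/10,2),"z",round(-(z-o[1])/10,2))
E
```

```text
t: 3.23
eef_pos: [0.376, 0.3304, 0.0346]
tool_rot: [0.002, 0.037, 0.999, 0.001]
contact_force: [-0.4, -0.3, 1.1]
gripper_width: 0.749
grasp_force: 0.0
t: 3.9
eef_pos: [0.3753, 0.3293, 0.0339]
tool_rot: [0.001, 0.037, 0.999, -0.0]
contact_force: [-0.7, -4.3, 14.5]
gripper_width: 0.403
grasp_force: 58.2
now [375.3 329.3  33.9] phi 175.8 q [-0.24  0.61 -0.76  2.08  0.65  0.71  0.07] tilt [ 0.003 -0.001] t 3.9
row [ 0.12 -0.09  0.19] -0.003 n>= 1
0.1 tool x(cm) -0.36 z -1.86
0.2 tool x(cm) -0.91 z -3.68
0.3 tool x(cm) -1.64 z -5.44
0.4 tool x(cm) -2.54 z -7.11
0.5 tool x(cm) -3.6 z -8.69
0.6 tool x(cm) -4.81 z -10.15
0.7 tool x(cm) -6.16 z -11.48
0.8 tool x(cm) -7.64 z -12.67
0.9 tool x(cm) -9.23 z -13.71
1.0 tool x(cm) -10.92 z -14.58
1.1 tool x(cm) -12.68 z -15.28
1.2 tool x(cm) -14.51 z -15.81
1.3 tool x(cm) -16.38 z -16.14
1.4 tool x(cm) -18.27 z -16.29
1.5 tool x(cm) -20.17 z -16.25
```

```bash
python3 -m jog '[[-0.16,0,-0.94,0],[-0.36,0,-1.86,0],[-0.62,0,-2.8,0],[-0.9,0,-3.7,0],[-1.25,0,-4.6,0],[-1.64,0,-5.44,0],[-2.06,0,-6.3,0],[-2.54,0,-7.11,0],[-3.04,0,-7.9,0],[-3.6,0,-8.69,0],[-4.2,0,-9.45,0],[-4.81,0,-10.15,0],[-5.46,0,-10.83,0],[-6.16,0,-11.48,0],[-6.88,0,-12.1,0],[-7.64,0,-12.67,0],[-8.42,0,-13.2,0],[-9.23,0,-13.7,0],[-9.23,0,-13.7,0],[-9.23,0,-13.7,0]]'
python3 - <<'E'
from h import *
row((374,328.5,32,176))
E
```

```text
t: 5.57
eef_pos: [0.4665, 0.3228, 0.1696]
tool_rot: [-0.0, 0.037, 0.999, 0.0]
contact_force: [-3.7, 1.3, 2.7]
gripper_width: 0.394
grasp_force: 61.2
now [466.5 322.8 169.6] phi 175.8 q [-0.05  0.51 -0.88  1.83  0.46  1.01  0.38] tilt [-0.  0.] t 5.5667
row [ 9.26 -0.11 13.76] -0.004 n>= 4
```

```bash
python3 -m jog '[[-0.8,0,-0.46,0],[-1.7,0,-0.9,0],[-2.55,0,-1.25,0],[-3.45,0,-1.57,0],[-4.35,0,-1.86,0],[-5.3,0,-2.1,0],[-6.2,0,-2.3,0],[-7.15,0,-2.43,0],[-8.1,0,-2.53,0],[-9.04,0,-2.58,0],[-10,0,-2.58,0],[-10.9,0,-2.54,0],[-10.9,0,-2.54,0],[-10.9,0,-2.54,0],[-10.9,0,-2.54,0]]'; python3 -m jog '[[0,0,0,0],[0,0,0,0],[0,0,0,0],[0,0,-1,0],[0,0,-3,0],[0,0,-6,0],[0,0,-9,0],[0,0,-9,0],[0,0,-9,0]]' -0.4
python3 - <<'E'
from h import *
from station import bot
row((435.5,-16.5,200,90))
for n in("side","top"):
    c=bot.read_camera(n);np.savez(n+"1.npz",**c);cv2.imwrite(f"pics/{n}2.png",c["pixels"][:,:,::-1])
E
```

```text
t: 6.82
eef_pos: [0.5761, 0.3151, 0.1948]
tool_rot: [0.001, 0.037, 0.999, 0.001]
contact_force: [-0.2, 4.5, 3.7]
gripper_width: 0.398
grasp_force: 59.7
t: 7.57
eef_pos: [0.5759, 0.3151, 0.2872]
tool_rot: [0.002, 0.037, 0.999, 0.001]
contact_force: [-0.2, -0.0, -1.3]
gripper_width: 0.702
grasp_force: 0.0
now [575.9 315.1 287.2] phi 175.8 q [-0.01  0.54 -0.87  1.5   0.42  1.3   0.58] tilt [0.004 0.001] t 7.5667
row [ 11.6  -34.11   8.62] 1.498 n>= 12
```

View pics/side2.png

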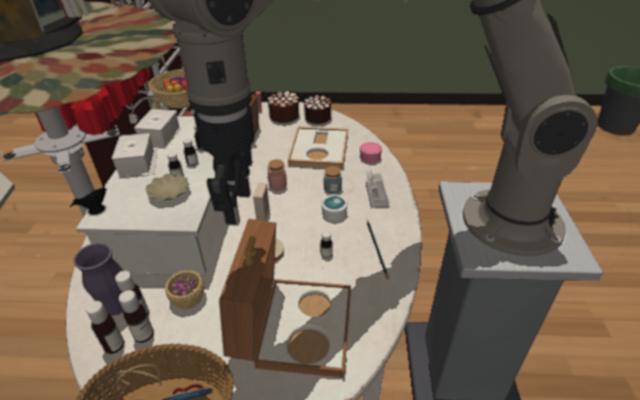

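The lid stands open at about 1.5 rad. Both recesses are visible: the tin's at (309,345) and the jar's at (315,303).

```bash
python3 -m jog '[[11.6,-34.1,0,1.5],[11.6,-34.1,0,1.5],[11.6,-34.1,0,1.5],[11.6,-34.1,0,1.5],[11.6,-34.1,0,1.5],[11.6,-34.1,0,1.5],[11.6,-34.1,8,1.5],[11.6,-34.1,16,1.5],[11.6,-34.1,20,1.5],[11.6,-34.1,20,1.5],[11.6,-34.1,20,1.5],[11.6,-34.1,20,1.5],[11.6,-34.1,20,1.5],[11.6,-34.1,20,1.5],[11.6,-34.1,20,1.5]]' -1
python3 - <<'E'
from h import *
row((435.5,-16.5,14,90))
for n in("top","side"):
    c=dict(np.load(n+"1.npz"));P=cloud(c)*1000;hsv=cv2.cvtColor(c["pixels"],cv2.COLOR_RGB2HSV)
    m=(abs(P[...,0]-470)<75)&(abs(P[...,1]-321)<85)&(P[...,2]<12)&(P[...,2]>-5)&(hsv[...,1]>70)
    nl,lab,st,ce=cv2.connectedComponentsWithStats(m.astype(np.uint8))
    for i in range(1,nl):
        if st[i,4]>60:
            q=P[lab==i];r=cv2.minAreaRect(q[:,:2].astype(np.float32));print(n,st[i,4],np.round(r[0],1),np.round(r[1],1),np.median(q[:,2]))
    m=(abs(P[...,0]-470)<60)&(abs(P[...,1]-321)<80)&(hsv[...,1]<60)&(P[...,2]<30);print("pad z",np.median(P[m][:,2]),m.sum())
ya=np.radians(-3.9)
for x,y in((-10,45),(-10,-47)):print("model",482+x*np.cos(ya)-y*np.sin(ya),321.3+x*np.sin(ya)+y*np.cos(ya))
E
```

```text
t: 8.92
eef_pos: [0.4356, -0.016, 0.0855]
tool_rot: [0.0, 0.706, 0.708, 0.001]
contact_force: [0.4, 0.9, 0.5]
gripper_width: 1.001
grasp_force: 0.0
now [435.6 -16.   85.5] phi 90.1 q [ 0.35  0.36 -0.53  2.21  0.3   0.65 -0.39] tilt [0.001 0.001] t 8.9167
row [-0.05 -0.02  7.15] 0.002 n>= 2
top 332 [469.  374.6] [77.3 55.1] 6.049098251545426
pad z 18.576056042793 486
side 546 [467.7 271.5] [59.4 55.2] 5.136743380879494
side 1086 [473.8 364.6] [74.3 70. ] 5.172765037861793
pad z 16.944430653222653 2846
model 475.0838452915801 366.87594545425475
model 468.82643855037725 275.08899180137905
```

```bash
python3 -m jog '[[0,0,3.5,0],[0,0,6,0],[0,0,7.2,0],[0,0,7.2,0],[0,0,7.2,0],[0,0,7.2,0],[0,0,7.2,0]]'; python3 -m jog '[[0,0,0,0],[0,0,0,0],[0,0,0,0],[0,0,0,0],[0,0,0,0],[0,0,0,0]]' 1 50;  python3 -m jog '[[0,0,-3,0],[0,0,-7,0],[0,0,-11,0],[0,0,-14,0],[0,0,-14,0],[0,0,-14,0]]'
python3 - <<'E'
from h import *
row((475,366,160,86.1),(475,366,70,86.1))
E
```

```text
t: 9.5
eef_pos: [0.4361, -0.0167, 0.014]
tool_rot: [0.001, 0.708, 0.707, 0.001]
contact_force: [0.3, -0.4, -0.4]
gripper_width: 1.001
grasp_force: 0.0
t: 10.0
eef_pos: [0.4352, -0.017, 0.0137]
tool_rot: [0.001, 0.708, 0.707, 0.0]
contact_force: [-2.4, -0.0, 16.5]
gripper_width: 0.724
grasp_force: 50.8
t: 10.5
eef_pos: [0.4356, -0.0173, 0.154]
tool_rot: [0.002, 0.708, 0.706, 0.001]
contact_force: [-0.5, -0.2, -2.0]
gripper_width: 0.72
grasp_force: 57.2
now [435.6 -17.3 154. ] phi 89.8 q [ 0.43  0.24 -0.6   2.15  0.19  0.8  -0.29] tilt [ 0.004 -0.001] t 10.5
row [38.34  3.84 -0.62] 0.065 n>= 10
row [38.35  3.8   8.38] 0.065 n>= 10
```

```bash
python3 -m jog '[[38.3,3.8,0,0.065],[38.3,3.8,0,0.065],[38.3,3.8,0,0.065],[38.3,3.8,0,0.065],[38.3,3.8,0,0.065],[38.3,3.8,0,0.065],[38.3,3.8,0,0.065],[38.3,3.8,0,0.065],[38.3,3.8,0,0.065],[38.3,3.8,4,0.065],[38.3,3.8,8,0.065],[38.3,3.8,8.5,0.065],[38.3,3.8,8.5,0.065],[38.3,3.8,8.5,0.065],[38.3,3.8,8.5,0.065],[38.3,3.8,8.5,0.065]]'
python3 - <<'E'
from h import *
from station import bot
row((475,366,21,86.1))
c=bot.read_camera("side");P=cloud(c)*1000
m=(abs(P[...,0]-475)<45)&(abs(P[...,1]-366)<45)&(P[...,2]>50)&(P[...,2]<90);q=P[m]
hsv=cv2.cvtColor(c["pixels"],cv2.COLOR_RGB2HSV)
a,b=[int(t) for t in pix(c,[.475,.366,.05])];im=c["pixels"][max(b-90,0):b+60,a-90:a+90]
cv2.imwrite("pics/s3.png",cv2.resize(im,None,fx=3.5,fy=3.5,interpolation=2)[:,:,::-1])
E
```

```text
t: 11.83
eef_pos: [0.4746, 0.3663, 0.0696]
tool_rot: [0.0, 0.731, 0.683, 0.002]
contact_force: [-0.3, 0.1, -1.3]
gripper_width: 0.726
grasp_force: 57.2
now [474.6 366.3  69.6] phi 86.1 q [-0.33  0.62 -0.58  1.84  0.45  0.82 -1.21] tilt [0.003 0.002] t 11.8333
row [-0.04  0.03  4.86] -0.0 n>= 2
```

View pics/s3.png

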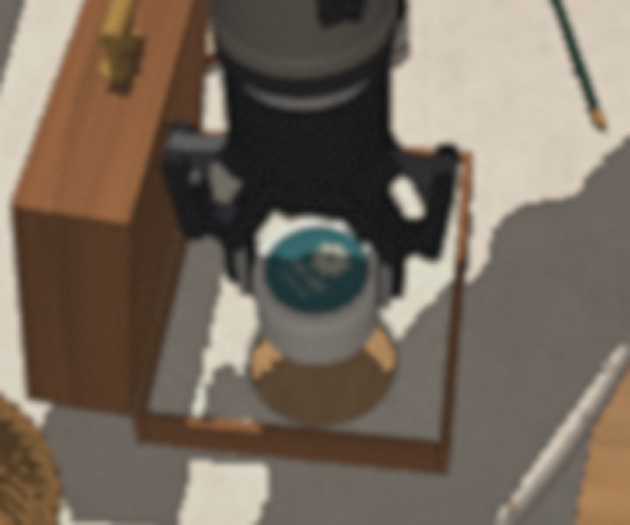

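The tin hangs level over its recess (tin 315,290, recess 320,370 in the crop), and the gripper is clear of the lid.

```bash
python3 -m jog '[[0,0,1.5,0],[0,0,3,0],[0,0,4,0],[0,0,4.6,0],[0,0,4.9,0],[0,0,4.9,0],[0,0,4.9,0]]'
python3 - <<'E'
from h import *
row((475,366,20,86.1))
E
```

```text
t: 12.47
eef_pos: [0.4723, 0.3646, 0.0198]
tool_rot: [0.001, 0.73, 0.683, -0.002]
contact_force: [-7.6, -9.0, 24.6]
gripper_width: 0.72
grasp_force: 59.7
now [472.3 364.6  19.8] phi 86.2 q [-0.36  0.68 -0.54  1.86  0.51  0.74 -1.25] tilt [-0.001 -0.004] t 12.4667
row [ 0.16  0.26 -0.02] 0.001 n>= 1
```

```bash
python3 -m jog '[[0,0,-0.1,0],[0,0,-0.1,0],[0,0,-0.1,0],[0,0,-0.5,0],[0,0,-3,0],[0,0,-7,0],[0,0,-11,0],[0,0,-14,0],[0,0,-14,0],[0,0,-14,0]]' -1
python3 - <<'E'
from h import *
from station import bot
row((442.5,-116.5,160,90),(442.5,-116.5,90,90))
c=bot.read_camera("side");P=cloud(c)*1000
q=P[(abs(P[...,0]-475)<50)&(abs(P[...,1]-366)<50)&(P[...,2]>26)&(P[...,2]<60)]
zt=np.percentile(q[:,2],90);t=q[q[:,2]>zt-5];print("tin",cv2.minAreaRect(t[:,:2].astype(np.float32)),zt,np.percentile(q[:,2],[50]))
E
```

```text
t: 13.3
eef_pos: [0.4743, 0.367, 0.1605]
tool_rot: [0.0, 0.73, 0.683, 0.002]
contact_force: [0.0, -0.7, 0.3]
gripper_width: 1.0
grasp_force: 0.0
now [474.3 367.  160.5] phi 86.1 q [-0.28  0.51 -0.64  1.78  0.36  0.97 -1.13] tilt [0.003 0.002] t 13.3
row [-48.45   0.08  -0.08] -0.067 n>= 12
row [-48.47   0.05   6.92] -0.067 n>= 12
tin ((473.5146484375, 365.4160461425781), (63.467201232910156, 63.71998596191406), 5.8260273933410645) 41.062458292772334 [39.52189983]
```

```bash
python3 -m jog '[[-48.5,0,0,-0.067],[-48.5,0,0,-0.067],[-48.5,0,0,-0.067],[-48.5,0,0,-0.067],[-48.5,0,0,-0.067],[-48.5,0,0,-0.067],[-48.5,0,0,-0.067],[-48.5,0,0,-0.067],[-48.5,0,0,-0.067],[-48.5,0,0,-0.067],[-48.5,0,0,-0.067],[-48.5,0,3,-0.067],[-48.5,0,6.9,-0.067],[-48.5,0,6.9,-0.067],[-48.5,0,6.9,-0.067],[-48.5,0,6.9,-0.067]]'
python3 - <<'E'
from h import *
row((442.5,-116.5,25,90))
E
```

```text
t: 14.68
eef_pos: [0.441, -0.1165, 0.09]
tool_rot: [-0.001, 0.706, 0.708, 0.0]
contact_force: [1.1, 0.8, 0.2]
gripper_width: 1.001
grasp_force: 0.0
now [ 441.  -116.5   90. ] phi 90.1 q [ 0.57  0.38 -0.52  2.16  0.3   0.68 -0.16] tilt [-0.001  0.001] t 14.6833
row [-0.    0.15  6.5 ] 0.002 n>= 2
```

```bash
python3 -m jog '[[0,0.15,3.5,0],[0,0.15,5.8,0],[0,0.15,6.5,0],[0,0.15,6.5,0],[0,0.15,6.5,0],[0,0.15,6.5,0]]'; python3 -m jog '[[0,0,0,0],[0,0,0,0],[0,0,0,0],[0,0,0,0],[0,0,0,0],[0,0,0,0],[0,0,0,0],[0,0,0,0]]' 1 50;  python3 -m jog '[[0,0,-3,0],[0,0,-7,0],[0,0,-11,0],[0,0,-14,0],[0,0,-14,0],[0,0,-14,0]]'
python3 - <<'E'
from h import *
row((468.8,274.5,165,86.1),(468.8,274.5,85,86.1))
E
```

```text
t: 15.18
eef_pos: [0.4437, -0.1178, 0.0262]
tool_rot: [0.001, 0.707, 0.707, 0.001]
contact_force: [0.4, -0.1, 0.5]
gripper_width: 1.001
grasp_force: 0.0
t: 15.85
eef_pos: [0.4426, -0.1182, 0.0254]
tool_rot: [0.001, 0.707, 0.707, -0.0]
contact_force: [-2.1, 0.4, 12.1]
gripper_width: 0.581
grasp_force: 50.1
t: 16.35
eef_pos: [0.4432, -0.1185, 0.166]
tool_rot: [0.002, 0.707, 0.707, 0.001]
contact_force: [-1.0, -0.1, -2.2]
gripper_width: 0.575
grasp_force: 53.3
now [ 443.2 -118.5  166. ] phi 90.0 q [ 0.64  0.26 -0.59  2.09  0.19  0.84 -0.06] tilt [ 0.004 -0.002] t 16.35
row [39.3   2.54  0.04] 0.067 n>= 10
row [39.31  2.51  8.04] 0.067 n>= 10
```

```bash
python3 -m jog '[[39.2,2.5,0,0.067],[39.2,2.5,0,0.067],[39.2,2.5,0,0.067],[39.2,2.5,0,0.067],[39.2,2.5,0,0.067],[39.2,2.5,0,0.067],[39.2,2.5,0,0.067],[39.2,2.5,0,0.067],[39.2,2.5,0,0.067],[39.2,2.5,4,0.067],[39.2,2.5,8,0.067],[39.2,2.5,8,0.067],[39.2,2.5,8,0.067],[39.2,2.5,8,0.067],[39.2,2.5,8,0.067]]'
python3 - <<'E'
from h import *
from station import bot
row((468.8,273.5,32,86.1))
c=bot.read_camera("side");P=cloud(c)*1000
a,b=[int(t) for t in pix(c,[.475,.30,.05])];im=c["pixels"][max(b-90,0):b+80,a-90:a+90]
cv2.imwrite("pics/s4.png",cv2.resize(im,None,fx=3.5,fy=3.5,interpolation=2)[:,:,::-1])
E
```

```text
t: 17.6
eef_pos: [0.4684, 0.274, 0.086]
tool_rot: [0.0, 0.731, 0.683, 0.001]
contact_force: [0.0, -0.8, -1.2]
gripper_width: 0.575
grasp_force: 53.1
now [468.4 274.   86. ] phi 86.1 q [-0.14  0.53 -0.64  1.96  0.44  0.79 -1.1 ] tilt [0.002 0.001] t 17.6
row [-0.05  0.03  5.4 ] -0.0 n>= 2
```

View pics/s4.png

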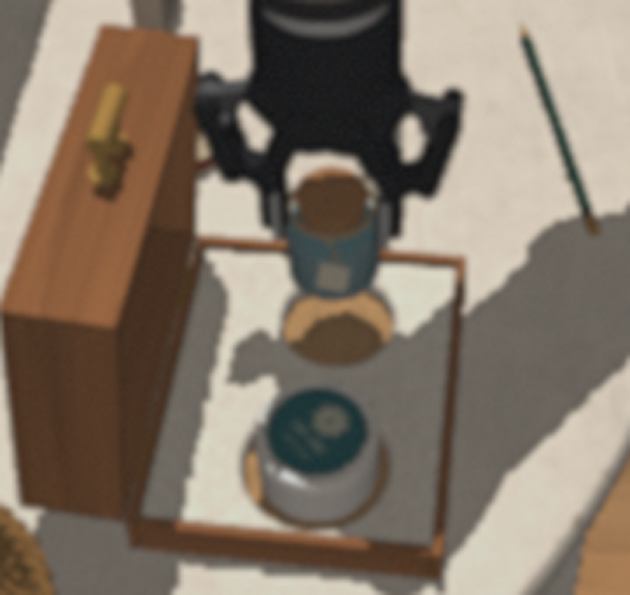

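The tin sits in its recess (320,455). The short jar hangs upright over its own (335,330).

```bash
python3 -m jog '[[0,0,1.5,0],[0,0,3,0],[0,0,4.3,0],[0,0,5.2,0],[0,0,5.4,0],[0,0,5.4,0],[0,0,5.4,0]]'
python3 - <<'E'
from h import *
row((468.8,273.5,31.4,86.1))
E
```

```text
t: 18.23
eef_pos: [0.4683, 0.2738, 0.0313]
tool_rot: [0.001, 0.731, 0.683, 0.001]
contact_force: [0.3, -1.4, 4.3]
gripper_width: 0.581
grasp_force: 54.4
now [468.3 273.8  31.3] phi 86.1 q [-0.19  0.61 -0.58  1.99  0.51  0.69 -1.16] tilt [ 0.002 -0.   ] t 18.2333
row [-0.03  0.05 -0.01] 0.0 n>= 1
```

```bash
python3 -m jog '[[0,0,0,0],[0,0,0,0],[0,0,0,0],[0,0,-2,0],[0,0,-6,0],[0,0,-10,0],[0,0,-14,0],[0,0,-18,0],[0,0,-22,0],[0,0,-26,0],[0,0,-26,0],[0,0,-26,0]]' -0.6
python3 - <<'E'
from h import *
from station import bot
row((576,315,290,175.8),(576,315,195,175.8))
for n in("side","top"):
    c=bot.read_camera(n);P=cloud(c)*1000
    q=P[(abs(P[...,0]-473)<45)&(abs(P[...,1]-274)<45)&(P[...,2]>45)&(P[...,2]<80)]
    zt=np.percentile(q[:,2],95);t=q[q[:,2]>zt-5];print("jar",cv2.minAreaRect(t[:,:2].astype(np.float32)),zt)
    q=P[(abs(P[...,0]-576)<30)&(abs(P[...,1]-315)<30)&(P[...,2]>202)&(P[...,2]<230)];print("pull",len(q),q.mean(0) if len(q) else 0,np.percentile(q,[3,97],0) if len(q) else 0)
E
```

```text
t: 19.23
eef_pos: [0.4683, 0.2751, 0.2931]
tool_rot: [0.001, 0.73, 0.683, 0.003]
contact_force: [0.4, 0.7, -0.4]
gripper_width: 0.8
grasp_force: 0.0
now [468.3 275.1 293.1] phi 86.2 q [-0.02  0.29 -0.76  1.76  0.21  1.17 -0.91] tilt [0.005 0.002] t 19.2333
row [ 4.7  10.48  0.37] -1.565 n>= 13
row [ 4.67 10.43  9.87] -1.565 n>= 13
jar ((468.5461120605469, 273.96826171875), (40.51027297973633, 38.98329162597656), 74.00823974609375) 66.4303413073986
pull 146 [569.97307412 319.14888566 216.34805632] [[564.54367622 298.60478658 203.04105454]
 [576.08197369 333.72945804 220.05241217]]
jar ((475.0773620605469, 267.2189636230469), (38.97816467285156, 23.96712875366211), 46.24071502685547) 71.82762380068057
pull 58 [571.51195844 313.42490791 218.61080563] [[565.92035801 296.8566209  213.09347774]
 [577.37611026 331.77714406 224.083647  ]]
```

```bash
python3 -m jog '[[4.7,10,0,-1.565],[4.7,10,0,-1.565],[4.7,10,0,-1.565],[4.7,10,0,-1.565],[4.7,10,0,-1.565],[4.7,10,0,-1.565],[4.7,10,0,-1.565],[4.7,10,0,-1.565],[4.7,10,0,-1.565],[4.7,10,0,-1.565],[4.7,10,0,-1.565],[4.7,10,0,-1.565],[4.7,10,0,-1.565],[4.7,10,0,-1.565],[4.7,10,0,-1.565],[4.7,10,0,-1.565]]'
python3 - <<'E'
from h import *
row((571,315,196,175.8))
E
```

```text
t: 20.67
eef_pos: [0.5698, 0.3141, 0.2892]
tool_rot: [-0.001, 0.037, 0.999, -0.0]
contact_force: [0.2, -1.4, 0.2]
gripper_width: 0.8
grasp_force: 0.0
now [569.8 314.1 289.2] phi 175.7 q [ 0.07  0.59 -1.03  1.5   0.51  1.34  0.5 ] tilt [-0.002 -0.001] t 20.6667
row [-0.12  0.11  9.32] -0.001 n>= 3
```

```bash
python3 -m jog '[[-0.1,0.1,3,0],[-0.1,0.1,6,0],[-0.1,0.1,8.5,0],[-0.1,0.1,9.3,0],[-0.1,0.1,9.3,0],[-0.1,0.1,9.3,0],[-0.1,0.1,9.3,0]]'; python3 -m jog '[[0,0,0,0],[0,0,0,0],[0,0,0,0],[0,0,0,0],[0,0,0,0],[0,0,0,0],[0,0,0,0],[0,0,0,0]]' 1 60
python3 - <<'E'
from h import *
row((375,329.3,33.9,175.8))
R=190;a=.1427
p=lambda th:(80-R*np.cos(a+th),24.5+R*np.sin(a+th))
o=p(1.48)
print([(round(th,2),round(-(p(th)[0]-o[0])/10,2),round(-(p(th)[1]-o[1])/10,2)) for th in np.arange(1.4,-.01,-.08)])
E
```

```text
t: 21.25
eef_pos: [0.5719, 0.3162, 0.1994]
tool_rot: [0.001, 0.037, 0.999, 0.001]
contact_force: [-0.3, 0.1, 1.1]
gripper_width: 0.8
grasp_force: 0.0
t: 21.92
eef_pos: [0.5721, 0.3155, 0.1989]
tool_rot: [0.001, 0.037, 0.999, 0.0]
contact_force: [0.7, -1.4, 5.9]
gripper_width: 0.406
grasp_force: 59.4
now [572.1 315.5 198.9] phi 175.8 q [ 0.05  0.66 -0.98  1.6   0.58  1.2   0.45] tilt [0.002 0.001] t 21.9167
row [19.79 -0.09 16.46] 0.0 n>= 7
[(np.float64(1.4), np.float64(1.52), np.float64(-0.02)), (np.float64(1.32), np.float64(3.04), np.float64(0.09)), (np.float64(1.24), np.float64(4.54), np.float64(0.31)), (np.float64(1.16), np.float64(6.02), np.float64(0.65)), (np.float64(1.08), np.float64(7.47), np.float64(1.11)), (np.float64(1.0), np.float64(8.87), np.float64(1.69)), (np.float64(0.92), np.float64(10.23), np.float64(2.37)), (np.float64(0.84), np.float64(11.53), np.float64(3.17)), (np.float64(0.76), np.float64(12.76), np.float64(4.06)), (np.float64(0.68), np.float64(13.91), np.float64(5.05)), (np.float64(0.6), np.float64(14.98), np.float64(6.13)), (np.float64(0.52), np.float64(15.96), np.float64(7.28)), (np.float64(0.44), np.float64(16.85), np.float64(8.52)), (np.float64(0.36), np.float64(17.64), np.float64(9.82)), (np.float64(0.28), np.float64(18.31), np.float64(11.18)), (np.float64(0.2), np.float64(18.88), np.float64(12.59)), (np.float64(0.12), np.float64(19.33), np.float64(14.04)), (np.float64(0.04), np.float64(19.67), np.float64(15.52))]
```

```bash
python3 -m jog '[[0.76,0,0,0],[1.52,0,0,0],[2.3,0,0.03,0],[3.04,0,0.09,0],[3.8,0,0.18,0],[4.54,0,0.31,0],[5.3,0,0.47,0],[6,0,0.65,0],[6.75,0,0.87,0],[7.47,0,1.1,0],[8.2,0,1.4,0],[8.87,0,1.7,0],[9.55,0,2.02,0],[10.2,0,2.37,0],[10.9,0,2.76,0],[11.5,0,3.17,0],[12.15,0,3.6,0],[12.76,0,4.06,0],[12.76,0,4.06,0],[12.76,0,4.06,0]]'; python3 -m jog '[[0.6,0,0.5,0],[1.15,0,1,0],[1.7,0,1.53,0],[2.22,0,2.07,0],[2.72,0,2.63,0],[3.2,0,3.22,0],[3.65,0,3.84,0],[4.1,0,4.46,0],[4.5,0,5.1,0],[4.88,0,5.76,0],[5.22,0,6.44,0],[5.55,0,7.12,0],[5.85,0,7.82,0],[6.12,0,8.53,0],[6.36,0,9.25,0],[6.57,0,9.98,0],[6.75,0,10.7,0],[6.9,0,11.4,0],[6.9,0,11.4,0],[6.9,0,11.4,0]]' ; python3 -c "
from h import *
row((375,329.3,38,175.8))"
```

```text
t: 23.58
eef_pos: [0.443, 0.3246, 0.1574]
tool_rot: [-0.0, 0.036, 0.999, -0.001]
contact_force: [-6.0, -2.5, 9.0]
gripper_width: 0.4
grasp_force: 62.2
t: 25.25
eef_pos: [0.3739, 0.3294, 0.0426]
tool_rot: [-0.001, 0.036, 0.999, -0.0]
contact_force: [-5.2, -0.3, 1.7]
gripper_width: 0.4
grasp_force: 63.8
now [373.9 329.4  42.6] phi 175.9 q [-0.13  0.65 -0.91  2.07  0.74  0.79  0.  ] tilt [-0.002 -0.001] t 25.25
row [-0.11  0.    0.46] 0.001 n>= 1
```

```bash
python3 -m jog '[[-0.1,0,0.2,0],[-0.1,0,0.4,0],[-0.1,0,0.5,0],[-0.1,0,0.6,0],[-0.1,0,0.6,0],[-0.1,0,0.6,0]]';python3 -m jog '[[0,0,-0.1,0],[0,0,-0.1,0],[0,0,-0.1,0],[0,0,-0.1,0],[0,0,-3,0],[0,0,-7,0],[0,0,-11,0],[0,0,-15,0],[0,0,-19,0],[0,0,-20,0],[0,0,-20,0],[0,0,-20,0]]' -0.5
python3 - <<'E'
from h import *
from station import bot
row((480,100,260,110),(591.5,-126.5,150,90))
for n in("side","top"):
    c=bot.read_camera(n);P=cloud(c)*1000
    q=P[(abs(P[...,0]-482)<90)&(abs(P[...,1]-321)<100)&(P[...,2]>66)&(P[...,2]<90)];r=cv2.minAreaRect(q[:,:2].astype(np.float32));print(r)
    A=np.c_[q[:,:2]-q[:,:2].mean(0),np.ones(len(q))];print(np.linalg.lstsq(A,q[:,2],rcond=None)[0])
    q=P[(abs(P[...,0]-374)<20)&(abs(P[...,1]-328)<30)&(P[...,2]>35)&(P[...,2]<80)];print("pull",np.percentile(q[:,2],[50,90,97]))
    cv2.imwrite("pics/%s5.png"%n,c["pixels"][:,:,::-1])
E
```

```text
t: 25.75
eef_pos: [0.3732, 0.3294, 0.0368]
tool_rot: [-0.002, 0.036, 0.999, -0.0]
contact_force: [-11.5, -1.0, 2.7]
gripper_width: 0.403
grasp_force: 64.0
t: 26.75
eef_pos: [0.3769, 0.3291, 0.2369]
tool_rot: [0.001, 0.037, 0.999, 0.0]
contact_force: [0.3, -0.2, -0.1]
gripper_width: 0.753
grasp_force: 0.0
now [376.9 329.1 236.9] phi 175.8 q [ 0.1   0.39 -1.16  1.91  0.41  1.1   0.28] tilt [ 0.002 -0.   ] t 26.75
row [-11.98 -22.08  -2.29] 1.148 n>= 10
row [-24.76 -43.84   8.73] 1.497 n>= 13
((481.4324645996094, 321.9686584472656), (192.446044921875, 160.08006286621094), 86.03361511230469)
[-1.11830431e-03 -1.95842913e-03  7.58998120e+01]
pull [54.24121497 56.81724406 57.81806675]
((482.87841796875, 321.227783203125), (192.37167358398438, 160.54107666015625), 86.05226135253906)
[ 3.36079514e-03 -1.97365549e-03  7.75378536e+01]
pull [54.37656244 57.29894234 59.60278423]
```

View pics/side5.png

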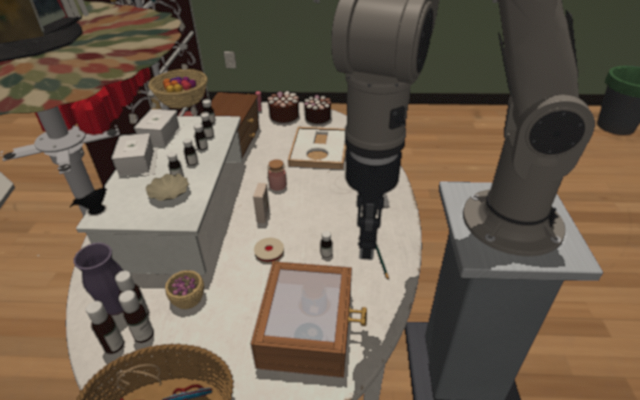

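The lid is fully closed: flat, and at the same height as at the start. The tall jar (277,175) and the soap (261,203) remain. I check the shelf clearance before reaching there.

```bash
python3 -m jog '[[-12,-22,-2,1.15],[-12,-22,-2,1.15],[-12,-22,-2,1.15],[-12,-22,-2,1.15],[-12,-22,-2,1.15],[-12,-22,-2,1.15],[-24.7,-43.8,0,1.5],[-24.7,-43.8,0,1.5],[-24.7,-43.8,0,1.5],[-24.7,-43.8,0,1.5],[-24.7,-43.8,0,1.5],[-24.7,-43.8,2,1.5],[-24.7,-43.8,6,1.5],[-24.7,-43.8,8,1.5],[-24.7,-43.8,8,1.5],[-24.7,-43.8,8,1.5],[-24.7,-43.8,8,1.5]]' -1
python3 - <<'E'
from h import *
for n in("top0","side0"):
    P=cloud(dict(np.load(n+".npz")))*1000
    for y in(-126,0):
        q=P[(abs(P[...,1]-y)<25)&(P[...,2]>95)&(P[...,0]>600)&(P[...,0]<850)];print(n,y,"front x",np.percentile(q[:,0],1),"z",np.percentile(q[:,2],[50,95]))
row((591.5,-126.5,33,90))
E
```

```text
t: 28.27
eef_pos: [0.5911, -0.1242, 0.1575]
tool_rot: [-0.0, 0.707, 0.707, 0.0]
contact_force: [0.4, -0.0, 0.9]
gripper_width: 0.994
grasp_force: 0.0
top0 -126 front x 702.2526389353002 z [143.91423015 382.62362655]
top0 0 front x 701.9093729392736 z [142.81814861 384.82889357]
side0 -126 front x 701.2037760459959 z [140.47974656 378.18049867]
side0 0 front x 701.0450349339685 z [139.60452849 380.42025716]
now [ 591.1 -124.2  157.5] phi 90.0 q [ 0.59  0.52 -0.65  1.77  0.37  0.98 -0.21] tilt [0.    0.001] t 28.2667
row [-0.24  0.03 12.45] -0.0 n>= 3
```

```bash
python3 -m jog '[[-0.2,0,4,0],[-0.2,0,8,0],[-0.2,0,11.5,0],[-0.2,0,12.4,0],[-0.2,0,12.4,0],[-0.2,0,12.4,0],[-0.2,0,12.4,0]]'; python3 -m jog '[[0,0,0,0],[0,0,0,0],[0,0,0,0],[0,0,0,0],[0,0,0,0],[0,0,0,0],[0,0,0,0],[0,0,0,0]]' 1 50;  python3 -m jog '[[0,0,-3,0],[0,0,-7,0],[0,0,-10,0],[0,0,-12,0],[0,0,-12,0],[0,0,-12,0]]'
python3 - <<'E'
from h import *
row((492.5,-263.3,150,86),(492.5,-263.3,90,86))
E
```

```text
t: 28.85
eef_pos: [0.5931, -0.1272, 0.0359]
tool_rot: [0.002, 0.708, 0.707, 0.001]
contact_force: [1.1, -0.4, -0.3]
gripper_width: 0.997
grasp_force: 0.0
t: 29.52
eef_pos: [0.5914, -0.1277, 0.0344]
tool_rot: [0.001, 0.708, 0.706, 0.0]
contact_force: [-1.6, -0.7, 7.9]
gripper_width: 0.584
grasp_force: 50.8
t: 30.02
eef_pos: [0.5912, -0.1276, 0.154]
tool_rot: [0.001, 0.708, 0.706, 0.0]
contact_force: [-0.6, 0.2, -2.5]
gripper_width: 0.58
grasp_force: 52.8
now [ 591.2 -127.6  154. ] phi 89.9 q [ 0.59  0.52 -0.65  1.77  0.38  0.97 -0.21] tilt [ 0.002 -0.001] t 30.0167
row [-13.59  -9.84   0.39] 0.067 n>= 5
row [-13.58  -9.85   6.39] 0.067 n>= 5
```

```bash
python3 -m jog '[[-13.7,-9.85,0,0.067],[-13.7,-9.85,0,0.067],[-13.7,-9.85,0,0.067],[-13.7,-9.85,0,0.067],[-13.7,-9.85,2,0.067],[-13.7,-9.85,5,0.067],[-13.7,-9.85,6.4,0.067],[-13.7,-9.85,6.4,0.067],[-13.7,-9.85,6.4,0.067],[-13.7,-9.85,6.4,0.067]]'
python3 - <<'E'
from h import *
from station import bot
row((492.5,-264.3,40.5,86))
c=bot.read_camera("side");a,b=[int(t) for t in pix(c,[.49,-.28,.05])];im=c["pixels"][b-75:b+45,a-80:a+80]
cv2.imwrite("pics/s6.png",cv2.resize(im,None,fx=4.5,fy=4.5,interpolation=2)[:,:,::-1])
E
```

```text
t: 30.85
eef_pos: [0.4923, -0.2639, 0.089]
tool_rot: [-0.0, 0.731, 0.683, 0.0]
contact_force: [0.5, -0.0, -1.6]
gripper_width: 0.579
grasp_force: 52.9
now [ 492.3 -263.9   89. ] phi 86.1 q [ 0.83  0.53 -0.58  1.92  0.4   0.8  -0.04] tilt [0. 0.] t 30.85
row [-0.04  0.03  4.85] 0.001 n>= 2
```

View pics/s6.png

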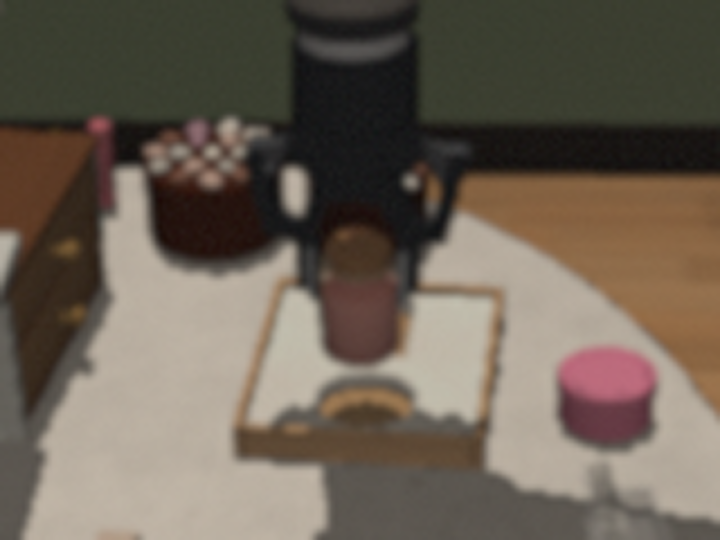

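The tall jar (360,300) hangs upright over the tray's round recess (366,400).

```bash
python3 -m jog '[[0,0,1.5,0],[0,0,3,0],[0,0,4,0],[0,0,4.7,0],[0,0,4.8,0],[0,0,4.8,0],[0,0,4.8,0]]'; python3 -c "
from h import *
row((492.5,-264.3,40.5,86))"
```

```text
t: 31.48
eef_pos: [0.4924, -0.2643, 0.0414]
tool_rot: [0.0, 0.731, 0.682, 0.0]
contact_force: [0.1, 0.2, -1.7]
gripper_width: 0.577
grasp_force: 53.1
now [ 492.4 -264.3   41.4] phi 86.1 q [ 0.8   0.6  -0.54  1.95  0.46  0.72 -0.09] tilt [ 0.001 -0.   ] t 31.4833
row [-0.    0.01  0.09] 0.001 n>= 1
```

```bash
python3 -m jog '[[0,0,0.1,0],[0,0,0.1,0],[0,0,0.1,0]]'; python3 -m jog '[[0,0,0,0],[0,0,0,0],[0,0,0,0],[0,0,0,0],[0,0,-4,0],[0,0,-8,0],[0,0,-12,0],[0,0,-14,0],[0,0,-14,0],[0,0,-14,0]]' -0.5
python3 - <<'E'
from h import *
from station import bot
row((613,-1,180,84),(613,-1,130,84))
for n in("side","top"):
    c=bot.read_camera(n);P=cloud(c)*1000
    for k,(x,y),zl in(("jar",(492.5,-263),(60,95)),("soap",(613,0),(65,100))):
        q=P[(abs(P[...,0]-x)<40)&(abs(P[...,1]-y)<40)&(P[...,2]>zl[0])&(P[...,2]<zl[1])]
        if len(q):
            zt=np.percentile(q[:,2],95);t=q[q[:,2]>zt-7];r=cv2.minAreaRect(t[:,:2].astype(np.float32));print(n,k,np.round(r[0],1),np.round(r[1],1),r[2],zt)
E
```

```text
t: 31.73
eef_pos: [0.4925, -0.2644, 0.0404]
tool_rot: [0.001, 0.731, 0.682, 0.0]
contact_force: [-1.0, -0.1, 1.3]
gripper_width: 0.578
grasp_force: 53.3
t: 32.57
eef_pos: [0.4925, -0.2646, 0.181]
tool_rot: [0.001, 0.731, 0.682, 0.0]
contact_force: [0.1, -0.9, -0.6]
gripper_width: 0.751
grasp_force: 0.0
now [ 492.5 -264.6  181. ] phi 86.0 q [ 0.89  0.42 -0.65  1.85  0.3   0.97  0.05] tilt [ 0.002 -0.002] t 32.5667
row [27.13 10.2   0.08] 0.035 n>= 7
row [27.14 10.19  5.08] 0.035 n>= 8
side jar [ 494.1 -262.4] [37.9 39.9] 22.04277801513672 79.94866763423246
side soap [612.8   1.1] [58.5 23.6] 85.50277709960938 84.8984040732229
top jar [ 492.5 -259.3] [38.9 26.2] 23.72583770751953 86.47160390965904
top soap [613.4  -1.9] [53.5 23.3] 84.64610290527344 90.69339228156953
```

```bash
python3 -m jog '[[27.1,10.2,0,0.02],[27.1,10.2,0,0.02],[27.1,10.2,0,0.02],[27.1,10.2,0,0.02],[27.1,10.2,0,0.02],[27.1,10.2,0,0.02],[27.1,10.2,0,0.02],[27.1,10.2,3,0.02],[27.1,10.2,5,0.02],[27.1,10.2,5,0.02],[27.1,10.2,5,0.02],[27.1,10.2,5,0.02]]'
python3 - <<'E'
from h import *
row((613,-0.5,45,85))
E
```

```text
t: 33.67
eef_pos: [0.6123, -0.0013, 0.1299]
tool_rot: [-0.0, 0.738, 0.675, -0.0]
contact_force: [-0.2, -0.4, 0.5]
gripper_width: 0.752
grasp_force: 0.0
now [612.3  -1.3 129.9] phi 84.9 q [ 0.38  0.57 -0.65  1.77  0.41  0.95 -0.53] tilt [-0.001  0.   ] t 33.6667
row [0.08 0.06 8.49] -0.002 n>= 3
```

```bash
python3 -m jog '[[0.1,0.1,3,0],[0.1,0.1,6,0],[0.1,0.1,8,0],[0.1,0.1,8.5,0],[0.1,0.1,8.5,0],[0.1,0.1,8.5,0],[0.1,0.1,8.5,0]]'; python3 -m jog '[[0,0,0,0],[0,0,0,0],[0,0,0,0],[0,0,0,0],[0,0,0,0],[0,0,0,0],[0,0,0,0],[0,0,0,0],[0,0,0,0],[0,0,0,0]]' 1 40;  python3 -m jog '[[0,0,-3,0],[0,0,-7,0],[0,0,-11,0],[0,0,-14,0],[0,0,-14,0],[0,0,-14,0]]'
python3 - <<'E'
from h import *
row((486.5,-353.7,185,86),(486.5,-353.7,100,86))
E
```

```text
t: 34.25
eef_pos: [0.615, 0.0001, 0.047]
tool_rot: [0.001, 0.738, 0.675, 0.001]
contact_force: [0.4, 0.0, 0.9]
gripper_width: 0.753
grasp_force: 0.0
t: 35.08
eef_pos: [0.6138, -0.0, 0.0455]
tool_rot: [0.0, 0.738, 0.675, 0.0]
contact_force: [-1.0, -1.5, 5.9]
gripper_width: 0.268
grasp_force: 44.1
t: 35.58
eef_pos: [0.6144, 0.0001, 0.1865]
tool_rot: [0.001, 0.738, 0.675, 0.001]
contact_force: [0.5, 0.6, -1.8]
gripper_width: 0.267
grasp_force: 43.4
now [6.144e+02 1.000e-01 1.865e+02] phi 84.9 q [ 0.4   0.51 -0.68  1.72  0.36  1.04 -0.49] tilt [ 0.004 -0.   ] t 35.5833
row [-36.38  -9.59   0.12] -0.019 n>= 10
row [-36.38  -9.62   8.62] -0.019 n>= 10
```

```bash
python3 -m jog '[[-36.4,-9.6,0,-0.02],[-36.4,-9.6,0,-0.02],[-36.4,-9.6,0,-0.02],[-36.4,-9.6,0,-0.02],[-36.4,-9.6,0,-0.02],[-36.4,-9.6,0,-0.02],[-36.4,-9.6,0,-0.02],[-36.4,-9.6,0,-0.02],[-36.4,-9.6,0,-0.02],[-36.4,-9.6,3,-0.02],[-36.4,-9.6,6,-0.02],[-36.4,-9.6,8.6,-0.02],[-36.4,-9.6,8.6,-0.02],[-36.4,-9.6,8.6,-0.02],[-36.4,-9.6,8.6,-0.02]]'
python3 - <<'E'
from h import *
from station import bot
row((486.5,-353.7,52.5,86))
c=bot.read_camera("side");a,b=[int(t) for t in pix(c,[.49,-.33,.05])];im=c["pixels"][b-75:b+55,a-80:a+80]
cv2.imwrite("pics/s7.png",cv2.resize(im,None,fx=4.5,fy=4.5,interpolation=2)[:,:,::-1])
E
```

```text
t: 36.83
eef_pos: [0.4859, -0.3537, 0.0992]
tool_rot: [-0.0, 0.731, 0.683, 0.0]
contact_force: [0.8, -0.0, -0.6]
gripper_width: 0.263
grasp_force: 43.1
now [ 485.9 -353.7   99.2] phi 86.1 q [ 0.95  0.58 -0.57  1.82  0.4   0.87  0.12] tilt [0. 0.] t 36.8333
row [0.   0.06 4.67] 0.001 n>= 2
```

View pics/s7.png

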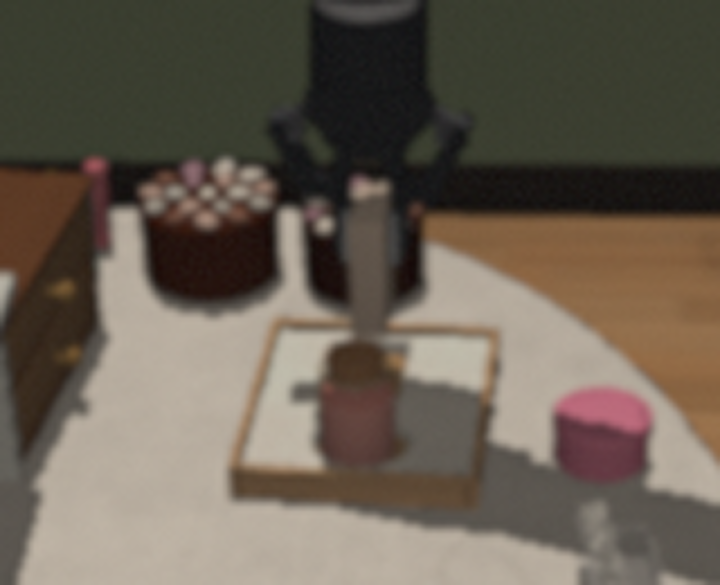

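The tall jar stands in its recess (358,410). The soap hangs upright (370,260) above the oblong recess.

```bash
python3 -m jog '[[0,0.05,1.5,0],[0,0.05,3,0],[0,0.05,4,0],[0,0.05,4.6,0],[0,0.05,4.8,0],[0,0.05,4.8,0],[0,0.05,4.8,0]]'; python3 -c "
from h import *
row((486.5,-353.7,51.5,86))"
```

```text
t: 37.47
eef_pos: [0.4866, -0.3543, 0.0517]
tool_rot: [0.001, 0.731, 0.682, 0.0]
contact_force: [0.3, -0.5, -1.3]
gripper_width: 0.261
grasp_force: 43.3
now [ 486.6 -354.3   51.7] phi 86.1 q [ 0.93  0.64 -0.54  1.84  0.45  0.78  0.08] tilt [ 0.001 -0.001] t 37.4667
row [ 0.06 -0.02  0.02] 0.001 n>= 1
```

```bash
python3 -m jog '[[0,0,0.1,0],[0,0,0.1,0],[0,0,0.1,0]]'; python3 -m jog '[[0,0,0,0],[0,0,0,0],[0,0,0,0],[0,0,0,0],[0,0,0,0],[0,0,-3,0],[0,0,-7,0],[0,0,-11,0],[0,0,-15,0],[0,0,-19,0],[0,0,-20,0],[0,0,-20,0],[0,0,-20,0],[0,0,-20,0]]' -0.5
python3 - <<'E'
from h import *
from station import bot
row((486.5,-353.7,51.5,86))
for n in("side","top"):
    c=bot.read_camera(n);P=cloud(c)*1000
    for k,(x,y),zl in(("jar",(492.5,-263),(60,100)),("soap",(486,-354),(75,110)),("lid",(482,321),(66,90)),("bottle",(450.5,125),(50,75)),("spool",(580,124),(8,25))):
        w=100 if k=="lid" else 42;q=P[(abs(P[...,0]-x)<w)&(abs(P[...,1]-y)<w)&(P[...,2]>zl[0])&(P[...,2]<zl[1])]
        if len(q):
            zt=np.percentile(q[:,2],95);t=q[q[:,2]>zt-7];r=cv2.minAreaRect(t[:,:2].astype(np.float32));print(n,k,np.round(r[0],1),np.round(r[1],1),round(r[2],1),zt.round(1))
    cv2.imwrite("pics/%s8.png"%n,c["pixels"][:,:,::-1])
E
```

```text
t: 37.72
eef_pos: [0.4867, -0.3544, 0.0515]
tool_rot: [0.001, 0.731, 0.682, 0.0]
contact_force: [-2.3, 0.2, 7.5]
gripper_width: 0.264
grasp_force: 44.5
t: 38.88
eef_pos: [0.485, -0.3538, 0.2483]
tool_rot: [-0.001, 0.731, 0.682, -0.0]
contact_force: [0.0, -0.5, 0.1]
gripper_width: 0.749
grasp_force: 0.0
now [ 485.  -353.8  248.3] phi 86.0 q [ 1.02  0.41 -0.64  1.69  0.27  1.14  0.23] tilt [-0.002  0.001] t 38.8833
row [-0.    0.19 19.68] 0.001 n>= 5
side jar [ 494.9 -261.6] [41.1 38.6] 64.5 80.1
side soap [ 487.8 -351.9] [57.8 23.3] 86.2 90.5
side lid [481.5 322.4] [192.3 160.2] 86.0 78.9
side bottle [450.1 125.4] [19.6 19.4] 49.8 62.4
side spool [580.8 124.9] [67.1 66.4] 84.4 15.9
top jar [ 493.9 -263.8] [36.4 36.1] 2.4 86.4
top soap [ 488.2 -354.8] [54.1 23.3] 86.4 95.5
top lid [482.6 320.6] [191.2 159.9] 86.2 83.3
top bottle [450.1 122.8] [15.4 15.6] 1.3 66.5
top spool [581.  122.9] [64.7 66.5] 19.7 21.2
```

View pics/side8.png

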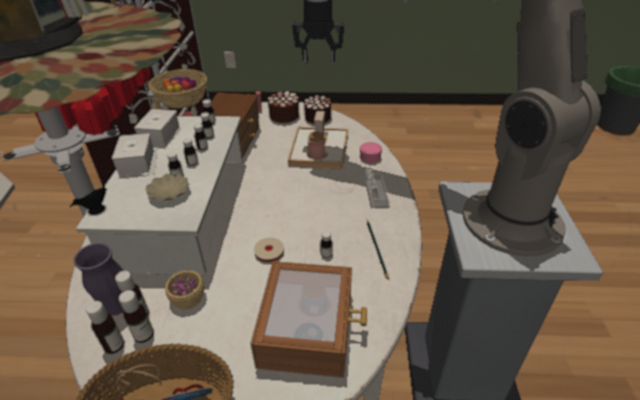

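The jar (317,148) and soap (319,125) stand in the tray, and the case (305,315) is closed over the tin and short jar. The bottle (327,245) and spool (269,249) haven't moved, and the gripper is clear.

```bash
python3 -c "
from station import bot
print(bot.hand_in())"
```

```text
the job is handed in; nothing more can be done
None
```

I've handed the job in: the tin and shorter jar are in the closed case, the taller jar and soap stand in the tray, and the bottle and spool weren't moved (about 39 s of the 144 s used).

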